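Open a street lamp's driver box

TASK

Take the cover off the lamp's driver box: press its snap tab in towards the cover while lifting that edge until the hook is clear, without forcing the tab, then draw the cover out from under the lip at the box's other end. Lay the cover gently, flat and right way up, in the middle of the green work mat and let go; leave everything else where it is.

Things in the scene. Friction and masses are not known exactly. Their poses are not given: they have to be found in the camera images.
- housing: Black open-topped driver box, fixed, 178 x 114 x 60 mm (x, y, z). Origin: underside, on the mid-line. Outer faces at x = -94 mm (tab end, roughly towards the robot) and +84 mm (lip end). Side walls at y = +-53 to +-57 mm; their tops, z = 60 mm, carry the cover. A fixed stop stands behind the tab; inside is a ballast up to z = 32 mm.
- ledge (a point): Middle of the inner edge, top side, of the ledge that holds the tab's hook down, inside the box's tab end: box x = -81 mm, ledge 4 mm thick, z = 56 to 60 mm.
- lip (a point): Middle of the free edge, underside, of the lip at the box's other end: box x = +72 mm, z = 68 mm. Lip 80 mm wide, 4 mm thick; its wall's inner face is at x = +80 mm, so the lip reaches up to 8 mm over the cover's far edge, with 4 mm of room above the plate.
- cover: Loose grey plastic cover, 0.13 to 0.22 kg, plate 160 x 112 x 4 mm. Origin: middle of the plate's underside; z up, x from tab end (-80 mm) to lip end (+80 mm). Two side skirts hang 26 mm down, so on a flat surface it lies level with its origin 26 mm up. When shut: axes as the box's, origin 60 mm above the box's, far edge 0.5 to 4 mm short of the wall under the lip (slack).
- cover_edge (a point): Underside of the plate at the middle of its tab-end edge (cover x = -80 mm). It must rise 14 mm or more for the hook to clear the ledge. Let go there with the tab sprung back out, the hook rests on top of the ledge and the cover stays ajar, this edge about 11 mm up.
- rib (a point): Middle of the top of the upright rib in the cover's centre: 60 mm long in cover y, 14 mm thick in x, 22 mm above the plate (this point is 26 mm above the plate's underside). Good to carry the cover by. To free the far edge, tilt the cover up about it (0.2 rad lets the tab pass over the ledge; the lip allows 0.3) and draw it 10 to 15 mm towards the tab end.
- tab: Springy snap tab at the middle of the cover's -x end. Origin: its root, 26 mm below the plate's underside, about which it bends. Its hook, 8 mm long, points outward (-x), 7.5 to 11 mm below the plate's underside, and catches under the ledge by 3 mm or more. More than 22 N between tab and box (pressing on hard at the stop, or pulling up while still hooked) breaks it.
- bar (a point): Middle of the tab's round finger bar: 10 mm thick, 30 mm long in cover y, on an upright stem, axis 24 mm above the plate's underside. Push it to cover +x: the slack goes under 2 N, some 11 mm more (about 10 N) frees the hook, 1 to 2 mm on (about 12 N) the tab meets a rigid stop: 12 to 15 N is a good push. It can be taken from above between fingers along cover x.
- mat: Flat green work mat, fixed, 300 x 240 x 3 mm (x, y, z); origin: centre of its underside.
- screwdriver: Screwdriver, 160 mm, lying along the far (+x) edge of the mat; bystander.
- capacitor: Aluminium can, 36 mm across, 55 mm high, standing beyond the box's lip end; bystander.
- spool: Solder spool, 52 mm across, 40 mm high, standing between box and mat; bystander.
- meter: Hand multimeter lying on the bench, 150 x 80 x 35 mm, to the left (+y); bystander.
- ballast: Spare white ballast, 100 x 66 x 50 mm, to the right (-y); bystander.
- pliers: Pliers, about 165 mm long, 14 mm high, lying in front of the robot between box and mat; bystander.
Mind the look-alikes: they are no part of the job. Leave any purple or yellow look-alike of the cover alone.

How it is judged:
On the way:
1. the tab end of the cover is up, its hook clear of the ledge, while the other end is still under the lip (z of cover_edge in the frame of housing above 0.069 m and x of cover in the frame of housing above -0.02 m and z of cover in the frame of housing below 0.085 m), for 0.2 s.
At the end, for the whole second after the job is handed in: The cover lies still on the mat, right way up and level (within 0.06 rad), standing on its skirts (its origin 25 to 33 mm above the mat's underside), its middle within 40 mm of the mat's middle, any heading (horizontal distance between cover and mat below 0.04 m and z of cover in the frame of mat between 0.025 and 0.033 m and angle between cover's own z axis and vertical below 0.06 rad and linear speed of cover below 0.02 m/s); the robot touches nothing.
It fails at once if the snap tab is forced: more than 22 N between it and the box (contact force between tab and housing above 22 N).
It fails at once if the cover is dropped or slammed onto the mat (faster than 0.4 m/s within 11 mm of lying on it) (linear speed of cover above 0.4 m/s and z of cover in the frame of mat below 0.04 m and horizontal distance between cover and mat below 0.2 m).
It fails at once if a bystander is shifted by more than 20 mm (distance of any of screwdriver, capacitor, spool, meter, ballast, pliers from where it was at the start of the episode above 0.02 m).
It also fails if it takes over 72 s, if anything falls off the work surface, if the arm or the gripper's body presses on something with over 40 N, if the wrist force passes 120 N, or if a joint passes its speed limit or range.

ROBOT

A 6-joint arm with a two-finger parallel gripper is mounted at the origin on the work surface. World frame = base frame: x ahead of the robot, y to its left, z up, the work surface at z = 0. Lengths are in m, angles in rad, forces in N, time in s.
With the tool pointing down it reaches from about 0.275 to 0.725 m from the base axis. Payload 5.6 kg.
Tool frame: the origin (TCP) lies at the centre of the arm's flange, where the gripper is bolted on; the fingertips stand 173 mm ahead of it and the grasp point (between the pads) lies robot.tcp_to_grasp ahead of it (robot.tcp_to_grasp is the distance from the TCP to the grasp point, in m); z points along the fingers, y is the line along which they close (so a half turn about z gives the same grasp; the last joint's range is limited). The gripper opens to 85 mm and grips with 20 to 120 N. Pads are 22 mm wide; open, the fingers measure 114 mm over their backs; the gripper's body (76 mm by 85 mm) begins 54 mm behind the grasp point. The pads swing forward as they close: fully open they stand 13 mm farther back than shut.
Start: joints at [-0.817, 0.255, 0.108, 0, -1.424, -0.285], TCP at [0.249, -0.491, 0.405] pointing down, gripper open.
Joint ranges: [-2.95, 2.95], [-1.21, 1.97], [-1.09, 1.5], [-2.87, 1.71], [-2.94, -0.07], [-3.05, 3.05]. Speed limits (rad/s): [2.57, 2.57, 3.14, 3.14, 3.14, 3.14].

INTERFACE

Orientations are given as a rotation vector (axis times angle).
In Python, from plant import robot gives the robot as it stands.
- The arm moves only by the tool jog_arm, never from a script. Its argument "commands" is text: rows parted by semicolons, each of 6 numbers parted by spaces: the shift along the tool's x, y, z each as a share of 40 cm, from -1 to 1, then the turn, a rotation vector about the tool's x, y, z each as a share of 30 degrees, from -1 to 1. A call has exactly 5 rows; each row shifts and turns the commanded pose from where the row before left it, along the tool's axes as they then stand; what a row does not reach is not made up. A row lasts 1/10 s, in which the tool goes at most 50 mm and 8.59 degrees, less where a joint would pass 70% of its speed; a pose out of reach is approached as far as the arm can. A call with a number of a shift or a turn outside -1 to 1 is refused whole. A call with a gripper value outside its range is refused whole. "hand" is the finger opening in mm, from 0 to 85.4, set as the call begins (left out, the last holds). The fingers move at their own pace and stop on an object; the grip force is fixed at half the most. Time passes only in rows, so rows that do not move let the fingers close, or fill a call up. It gives the time, the measured TCP pose, the force, the opening and the grip force at its end, in the units of the state.
- robot.get_obs(): the state, without advancing time (a new reading comes with each control period).
- robot.snapshot(name): name is "side" or "top" or "wrist"; returns the picture (480x640x3 uint8, blue, green, red); there is no depth.
- robot.camera_info(name): a dict with "intrinsics" (3x3 intrinsics, pixels), "position" and "orientation" of the camera in the world. Camera axes: x right, y down, z forward; pixel columns grow to the right and rows downward; lengths in m; the calibration is good to about 2 mm. A picture is of the moment at which its call begins: read the wrist's pose just before it. camera_info takes no time and is no camera call; for the wrist camera it gives the pose at the moment of the call.
- robot.hand_in(): hands the job in; it is judged then, once.
The state is a dict: "time": time; "qpos": joint angles; "qvel": joint speeds; "effort": joint torques, N m; "eef_pos": TCP position; "orientation": TCP orientation; "contact_force": force on the tool from outside, world axes, zero at the start; "wrist_torque": the same for the moment, N m; "finger_gap": opening from 0.0 (shut) to 1.0 (fully open); "grip_force": force on a finger pad.
Only numpy, scipy, OpenCV 4.12 (cv2) and the standard library are available. Lean on these libraries where they do the work, as an engineer would, in place of code of your own. Each camera call takes 0.05 s, during which the arm holds its last target. There are 200 camera calls.

## Working session

There is one attempt and no reset: what is moved stays moved. The work goes in short steps, Python scripts to look and compute and a tool call to move; the robot and the scene stay as the last step left them, time stands still between calls to the robot, and variables do not carry over. Pictures are saved under pics/ and viewed, at most 10 in all, crops included, and the job is handed in when it is done.

Besides the shell and the picture viewer there is one more tool, called after ">>>" as name(argument=value, ...) on one line, values as JSON. jog_arm: Moves the arm, as the interface text tells. Shift numbers are shares of 40 cm and turn numbers shares of 30 degrees, none past 1 either way. Its arguments: {"type":"object","properties":{"commands":{"type":"string"},"hand":{"type":"number"}},"required":["commands"]}

```bash
ls; mkdir -p pics; python3 - <<'E'
from plant import robot
import cv2,numpy as np
o=robot.get_obs();print(o);print(robot.tcp_to_grasp)
for n in("top","side"):
    c=robot.camera_info(n);print(n,c)
    cv2.imwrite(f"pics/{n}0.png",robot.snapshot(n))
E
```

```text
pics
{'time': 0.0, 'qpos': array([-8.17374506e-01,  2.55767938e-01,  1.06963368e-01, -4.51924184e-04,
       -1.42390446e+00, -2.84599314e-01]), 'qvel': array([-0.00021404,  0.001473  , -0.0001972 , -0.0007925 ,  0.00033302,
       -0.00012568]), 'effort': array([-1.26336126e-04, -3.86623442e+01,  2.37944180e+01,  5.36519453e+00,
       -5.97070335e-03, -6.74319907e-07]), 'eef_pos': array([ 0.24849036, -0.49047468,  0.40377161]), 'orientation': array([ 7.29466690e-01, -3.05515170e+00, -2.95656174e-03]), 'contact_force': array([0.11303161, 0.88196986, 0.19403203]), 'wrist_torque': array([-0.00685923,  0.01403728,  0.03537213]), 'grip_force': 0.0, 'finger_gap': 1.0029706515685546}
0.1547
top {'intrinsics': array([[624.11038117,   0.        , 317.0040359 ],
       [  0.        , 624.11038117, 244.84430799],
       [  0.        ,   0.        ,   1.        ]]), 'position': array([ 0.16943521, -0.00998038,  1.56595291]), 'orientation': array([-2.16716082,  2.04923569, -0.20586005])}
side {'intrinsics': array([[530.15713191,   0.        , 315.7458477 ],
       [  0.        , 530.15713191, 235.0037033 ],
       [  0.        ,   0.        ,   1.        ]]), 'position': array([-0.23313246,  1.01877437,  0.97366747]), 'orientation': array([-0.75709919,  2.44682317, -1.25269668])}
```

View pics/top0.png

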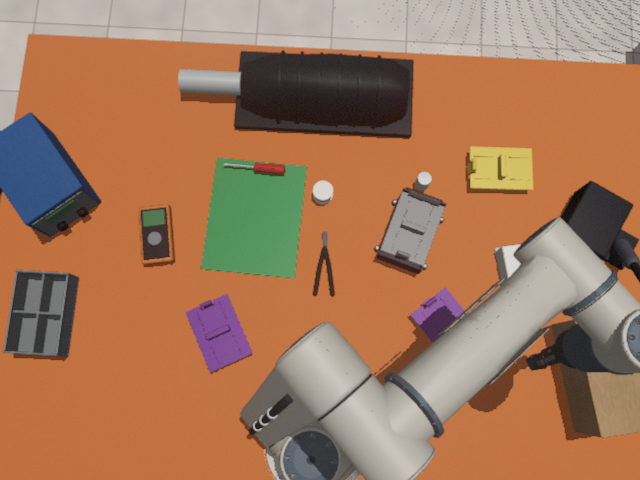

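View pics/side0.png

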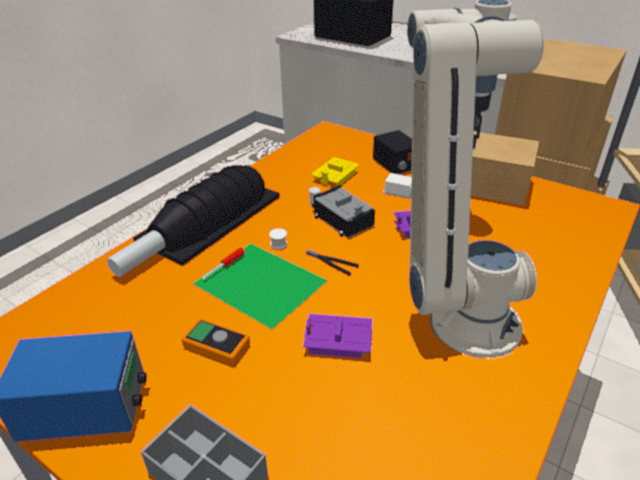

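The grey cover on the black box at top px (410,230) fits the description: grey, on the box, with the capacitor (424,180) beyond its lip end. The yellow (500,168) and purple (218,332), (440,313) ones are look-alikes. The mat is at (255,218). I'll confirm with an enlarged crop.

```bash
cat > h.py <<'E'
from plant import robot
import cv2,numpy as np
from scipy.spatial.transform import Rotation as R
def ray(c,uv):
    d=np.linalg.inv(c["intrinsics"])@np.array([uv[0],uv[1],1.]);d=R.from_rotvec(c["orientation"]).as_matrix()@d
    return c["position"],d
def cast(c,uv,z):
    p,d=ray(c,uv);return p+d*(z-p[2])/d[2]
def proj(c,P):
    q=c["intrinsics"]@(R.from_rotvec(c["orientation"]).as_matrix().T@(np.array(P)-c["position"]));return q[:2]/q[2]
E
python3 - <<'E'
from h import *
im=cv2.imread("pics/top0.png");c=robot.camera_info("top")
hsv=cv2.cvtColor(im,cv2.COLOR_BGR2HSV)
g=cv2.inRange(hsv,(45,100,40),(80,255,255))
cs=max(cv2.findContours(g,0,2)[0],key=cv2.contourArea)
r=cv2.minAreaRect(cs);print("mat",r,cast(c,r[0],.003))
print([cast(c,b,.003)[:2].round(3) for b in cv2.boxPoints(r)])
sub=np.zeros_like(g);sub[180:280,365:455]=255
m=((hsv[...,1]<110)&(sub>0)).astype(np.uint8)*255
m=cv2.inRange(hsv,(0,0,0),(180,110,255))&sub
m=cv2.morphologyEx(m,cv2.MORPH_OPEN,np.ones((3,3)))
cs=max(cv2.findContours(m,0,2)[0],key=cv2.contourArea);r=cv2.minAreaRect(cs);print("box",r)
print([cast(c,b,.06)[:2].round(3) for b in cv2.boxPoints(r)])
a=cv2.resize(im[165:285,360:460],None,fx=5,fy=5,interpolation=cv2.INTER_CUBIC)
cv2.imwrite("pics/crop.png",a)
E
```

```text
mat ((253.2926788330078, 217.36585998535156), (92.76248168945312, 112.64015197753906), 6.340191841125488) [0.55668558 0.18366746 0.003     ]
[array([0.417, 0.306]), array([0.717, 0.302]), array([0.702, 0.057]), array([0.403, 0.071])]
box ((411.61724853515625, 228.08935546875), (55.1457633972168, 73.32524871826172), 21.370620727539062)
[array([ 0.471, -0.123]), array([ 0.649, -0.183]), array([ 0.604, -0.313]), array([ 0.428, -0.25 ])]
```

View pics/crop.png

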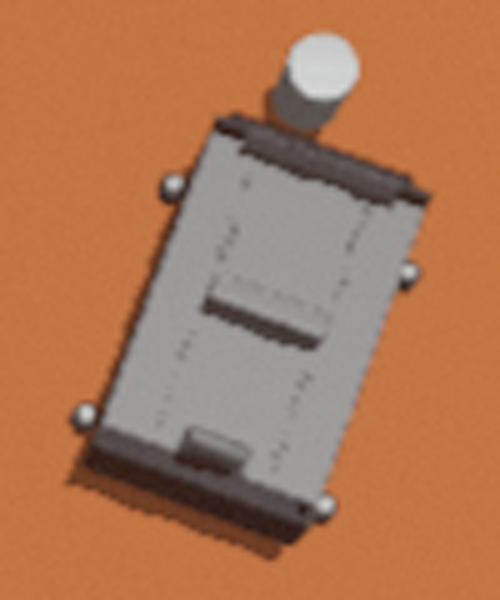

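The crop confirms it: a grey cover with its bar at crop (216,442), rib at (268,305), and the lip at the top end near the capacitor. I'll compute its pose and the approach.

```bash
cat >> h.py <<'E'
def down(yx,tilt=0.):
    "tool down, tool y along heading yx (world angle); tilt about tool x"
    y=np.array([np.cos(yx),np.sin(yx),0]);z=np.array([0,0,-1.]);x=np.cross(y,z)
    return R.from_matrix(np.c_[x,y,z])*R.from_euler("x",tilt)
def rows(p,r,n=5,cur=None):
    "rows (shares) from the present (or cur) pose to p,r in n steps"
    o=robot.get_obs();p0,r0=(o["eef_pos"],R.from_rotvec(o["orientation"])) if cur is None else cur
    rv=(r0.inv()*r).as_rotvec();P=p0;Q=r0;s=[]
    for i in range(1,n+1):
        Pn=p0+(p-p0)*i/n
        s.append(" ".join("%.3f"%v for v in np.r_[Q.inv().apply(Pn-P)/.4,rv/n/np.radians(30)]))
        Q=r0*R.from_rotvec(rv*i/n);P=Pn
    return ";".join(s)
E
python3 - <<'E'
from h import *
c=robot.camera_info("top")
f=lambda u,v,z:cast(c,(360+u/5,165+v/5),z)[:2]
l0,l1,r0,r1=f(105,435,.064),f(215,130,.064),f(320,500,.064),f(425,205,.064)
rib=f(268,305,.086);bar=f(216,442,.089)
for a,b in((l0,l1),(r0,r1),(bar,rib)):
    d=b-a;print(np.degrees(np.arctan2(d[1],d[0])),np.linalg.norm(d))
print(rib,bar,l0,r0,l1,r1)
o=robot.get_obs();M=R.from_rotvec(o["orientation"]).as_matrix();print(M.round(2))
w=robot.camera_info("wrist");print(w["position"]-o["eef_pos"],M.T@(w["position"]-o["eef_pos"]),(M.T@R.from_rotvec(w["orientation"]).as_matrix()).round(2),w["intrinsics"])
E
```

```text
-17.314128478087724 0.16597667958745144
-17.85301324635924 0.159560281592251
-18.730996960382694 0.07388662509101386
[ 0.53607301 -0.21832179] [ 0.46609967 -0.19459492] [ 0.47159854 -0.14332526] [ 0.44511236 -0.24917275] [ 0.63005439 -0.19272163] [ 0.5969892  -0.29809013]
[[-0.89 -0.45 -0.  ]
 [-0.45  0.89  0.  ]
 [ 0.    0.   -1.  ]]
[-0.0628869  -0.0329062  -0.03085632] [ 0.07096743 -0.00099898  0.03085965] [[-0.   -0.96 -0.28]
 [ 1.    0.   -0.  ]
 [ 0.   -0.28  0.96]] [[354.22906526   0.         317.06953756]
 [  0.         354.22906526 241.2402308 ]
 [  0.           0.           1.        ]]
```

```bash
python3 - <<'E'
from h import *
s=rows(np.array([.50,-.206,.36]),down(np.radians(162)),10).split(";");print(";".join(s[:5]));print(";".join(s[5:]))
E
```

```text
-0.088 0.035 0.011 0.000 0.000 -0.150;-0.091 0.028 0.011 0.000 0.000 -0.150;-0.093 0.021 0.011 0.000 0.000 -0.150;-0.094 0.013 0.011 0.000 0.000 -0.150;-0.095 0.006 0.011 0.000 0.000 -0.150
-0.095 -0.002 0.011 0.000 0.000 -0.150;-0.095 -0.009 0.011 0.000 0.000 -0.150;-0.094 -0.016 0.011 0.000 0.000 -0.150;-0.092 -0.024 0.011 0.000 0.000 -0.150;-0.090 -0.031 0.011 0.000 0.000 -0.150
```

>>> jog_arm(commands="-0.088 0.035 0.011 0.000 0.000 -0.150;-0.091 0.028 0.011 0.000 0.000 -0.150;-0.093 0.021 0.011 0.000 0.000 -0.150;-0.094 0.013 0.011 0.000 0.000 -0.150;-0.095 0.006 0.011 0.000 0.000 -0.150", hand=50)

```text
time: 0.6
eef_pos: [0.3753, -0.347, 0.3822]
orientation: [1.316, -2.852, -0.001]
contact_force: [1.2, -0.7, 0.3]
finger_gap: 0.581
grip_force: 0.0
```

>>> jog_arm(commands="-0.095 -0.002 0.011 0.000 0.000 -0.150;-0.095 -0.009 0.011 0.000 0.000 -0.150;-0.094 -0.016 0.011 0.000 0.000 -0.150;-0.092 -0.024 0.011 0.000 0.000 -0.150;-0.090 -0.031 0.011 0.000 0.000 -0.150")

```text
time: 1.1
eef_pos: [0.5018, -0.2046, 0.3601]
orientation: [1.847, -2.54, -0.001]
contact_force: [0.7, -0.4, -0.1]
finger_gap: 0.587
grip_force: 0.0
```

>>> jog_arm(commands="0 0 0 0 0 0;0 0 0 0 0 0;0 0 0 0 0 0;0 0 0 0 0 0;0 0 0 0 0 0")

```text
time: 1.6
eef_pos: [0.5006, -0.2067, 0.361]
orientation: [-1.841, 2.545, -0.001]
contact_force: [0.1, -0.6, 0.8]
finger_gap: 0.582
grip_force: 0.0
```

```bash
python3 - <<'E'
from h import *
import json
o=robot.get_obs();w=robot.camera_info("wrist")
im=robot.snapshot("wrist");cv2.imwrite("pics/w1.png",im)
json.dump({k:np.array(v).tolist() for k,v in w.items()},open("w1.json","w"))
print(o["eef_pos"],R.from_rotvec(o["orientation"]).as_matrix().round(3),o["contact_force"],o["time"])
E
```

```text
[ 0.5005685  -0.20666856  0.36096701] [[-0.313 -0.95   0.   ]
 [-0.95   0.313 -0.   ]
 [-0.    -0.    -1.   ]] [ 0.07077722 -0.58077224  0.81377039] 1.6
```

View pics/w1.png

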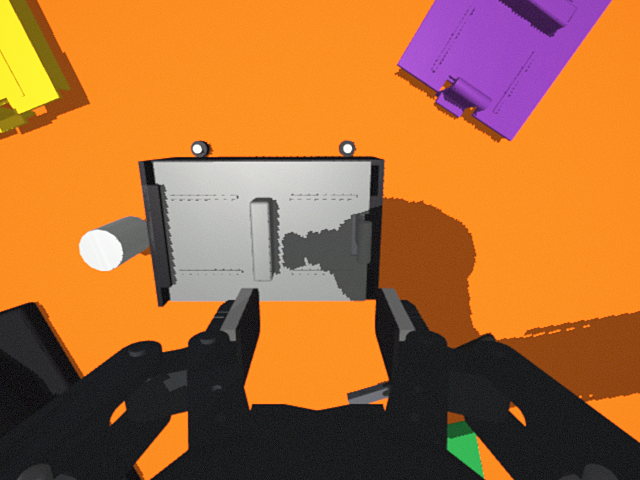

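The wrist view shows the box with its lip at left (160,235), the rib top centred near (262,240) and the bar near (362,233), partly in shadow. I'll locate both and work out the approach.

```bash
python3 - <<'E'
from h import *
import json
w={k:np.array(v) for k,v in json.load(open("w1.json")).items()}
rib=cast(w,(262,240),.086);bar=cast(w,(362,233),.088)
a,b=cast(w,(155,161),.064),cast(w,(371,162),.064)
c_,d=cast(w,(168,300),.064),cast(w,(378,298),.064)
for n,p in dict(rib=rib,bar=bar,TL=a,TR=b,BL=c_,BR=d).items(): print(n,p.round(4))
for p,q in((bar,rib),(b,a),(d,c_)):
    v=(q-p)[:2];print(np.degrees(np.arctan2(v[1],v[0])),np.linalg.norm(v))
im=cv2.imread("pics/w1.png")
cv2.imwrite("pics/w1c.png",cv2.resize(im[150:310,320:400],None,fx=4,fy=3.75,interpolation=cv2.INTER_CUBIC))
E
```

```text
rib [ 0.5376 -0.2213  0.086 ]
bar [ 0.4682 -0.2045  0.088 ]
TL [ 0.5963 -0.2975  0.064 ]
TR [ 0.4459 -0.2472  0.064 ]
BL [ 0.6343 -0.1927  0.064 ]
BR [ 0.4701 -0.1406  0.064 ]
-13.62809983725161 0.07140188369380265
-18.483370720642295 0.15858198733090045
-17.601308160302654 0.17227499724721745
```

View pics/w1c.png

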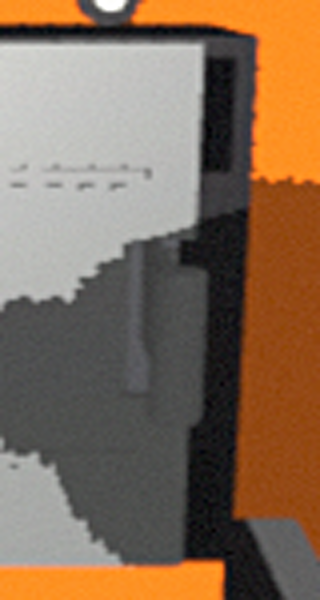

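The bar fills crop x 150–205, y 265–425, so its centre is at wrist px (364.4,242). A lower strip sits on its +x side. I'll recompute with that pixel.

```bash
python3 - <<'E'
from h import *
import json
w={k:np.array(v) for k,v in json.load(open("w1.json")).items()}
bar=cast(w,(364.4,242),.085);rib=cast(w,(262,240),.086)
d=(rib-bar)[:2];print(bar,rib,np.degrees(np.arctan2(d[1],d[0])),np.linalg.norm(d))
u=np.array([np.cos(np.radians(-18)),np.sin(np.radians(-18))])
# second estimate from top camera
print("top",cast(robot.camera_info("top"),(360+216/5,165+445/5),.087))
# strip heights if on +x side
for z in(.06,.064,.075): print(z,(cast(w,(320+136/4,150+315/3.75),z)-bar)[:2]@u,(cast(w,(320+136/4,150+315/3.75),z)-bar)[:2]@[-u[1],u[0]])
E
```

```text
[ 0.468298  -0.1966332  0.085    ] [ 0.53758305 -0.22129861  0.086     ] -19.595676919174597 0.0735445434084747
top [ 0.4650278  -0.19488662  0.087     ]
0.06 0.004995589341730442 0.0006419310717465985
0.064 0.00541794956636298 -0.00041852594035260887
0.075 0.006579440184102297 -0.003334782723625423
```

```bash
python3 - <<'E'
from h import *
print(rows(np.array([.467,-.196,.247]),down(np.radians(162)),5))
E
```

```text
0.000 0.018 0.057 -0.000 0.000 -0.001;0.000 0.018 0.057 -0.000 0.000 -0.001;0.000 0.018 0.057 -0.000 0.000 -0.001;0.000 0.018 0.057 -0.000 0.000 -0.001;0.000 0.018 0.057 -0.000 0.000 -0.001
```

>>> jog_arm(commands="0 0.045 0.02 0 0 0;0 0.045 0.05 0 0 0;0 0 0.08 0 0 0;0 0 0.08 0 0 0;0 0 0.055 0 0 0")

```text
time: 2.15
eef_pos: [0.4658, -0.195, 0.245]
orientation: [1.842, -2.544, -0.002]
contact_force: [-0.0, 0.1, 0.8]
finger_gap: 0.581
grip_force: 0.0
```

>>> jog_arm(commands="0 0 0 0 0 0;0 0 0 0 0 0;0 0 0 0 0 0;0 0 0 0 0 0;0 0 0 0 0 0")

```text
time: 2.65
eef_pos: [0.4672, -0.1948, 0.2477]
orientation: [-1.843, 2.543, -0.002]
contact_force: [-0.8, 0.0, -0.6]
finger_gap: 0.586
grip_force: 0.0
```

```bash
python3 - <<'E'
from h import *
cv2.imwrite("pics/w2.png",robot.snapshot("wrist")[60:,:])
E
```

```text
(no output)
```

View pics/w2.png

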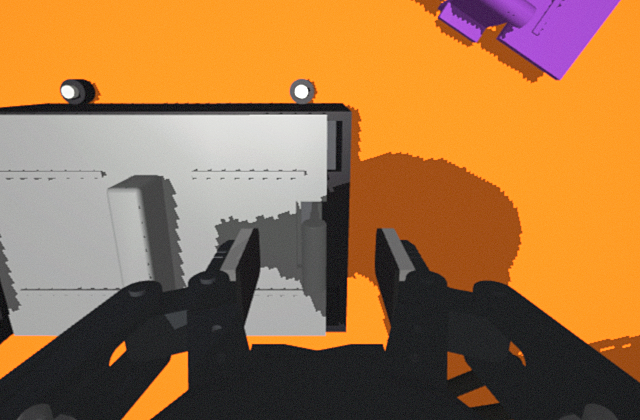

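The bar at px (313,220–285) sits between the open pads (250 and 385) and is well centred. Closing.

>>> jog_arm(commands="0 0 0 0 0 0;0 0 0 0 0 0;0 0 0 0 0 0;0 0 0 0 0 0;0 0 0 0 0 0", hand=0)

```text
time: 3.2
eef_pos: [0.4671, -0.1948, 0.247]
orientation: [-1.843, 2.543, -0.001]
contact_force: [-0.2, 0.0, 2.2]
finger_gap: 0.088
grip_force: 58.6
```

>>> jog_arm(commands="0 0 0 0 0 0;0 0 0 0 0 0;0 0 0 0 0 0;0 0 0 0 0 0;0 0 0 0 0 0")

```text
time: 3.7
eef_pos: [0.467, -0.1948, 0.2469]
orientation: [-1.843, 2.543, -0.001]
contact_force: [0.4, 0.6, 4.3]
finger_gap: 0.092
grip_force: 58.8
```

>>> jog_arm(commands="0 -0.0025 0 0 0 0;0 -0.0025 0 0 0 0;0 -0.0025 0 0 0 0;0 -0.0025 0 0 0 0;0 -0.0025 0 0 0 0")

```text
time: 4.2
eef_pos: [0.4704, -0.196, 0.2468]
orientation: [1.842, -2.542, -0.005]
contact_force: [-7.0, 3.3, 11.1]
finger_gap: 0.086
grip_force: 59.6
```

>>> jog_arm(commands="0 -0.0025 0 0 0 0;0 -0.0025 0 0 0 0;0 -0.0025 0 0 0 0;0 -0.0025 0 0 0 0;0 0 0 0 0 0")

```text
time: 4.7
eef_pos: [0.4732, -0.1969, 0.2466]
orientation: [1.84, -2.541, -0.009]
contact_force: [-8.8, 6.1, 14.4]
finger_gap: 0.084
grip_force: 60.0
```

>>> jog_arm(commands="0 0 -0.0025 0 0 0;0 0 -0.0025 0 0 0;0 0 0 0 0 0;0 0 0 0 0 0;0 0 0 0 0 0")

```text
time: 5.2
eef_pos: [0.4743, -0.1974, 0.2474]
orientation: [1.841, -2.542, -0.006]
contact_force: [-5.5, 1.1, -1.1]
finger_gap: 0.089
grip_force: 58.6
```

>>> jog_arm(commands="0 -0.0025 0 0 0 0;0 -0.0025 0 0 0 0;0 -0.0025 0 0 0 0;0 -0.0025 0 0 0 0;0 0 0 0 0 0")

```text
time: 5.7
eef_pos: [0.477, -0.1984, 0.2469]
orientation: [1.839, -2.541, -0.01]
contact_force: [-8.9, 2.5, 0.4]
finger_gap: 0.086
grip_force: 58.9
```

>>> jog_arm(commands="0 -0.0025 0 0 0 0;0 -0.0025 0 0 0 0;0 0 0 0 0 0;0 0 0 0 0 0;0 0 0 0 0 0")

```text
time: 6.2
eef_pos: [0.4783, -0.1989, 0.2467]
orientation: [1.838, -2.54, -0.012]
contact_force: [-11.2, 3.8, 2.8]
finger_gap: 0.092
grip_force: 59.1
```

>>> jog_arm(commands="0 -0.0025 -0.0025 0 0 0;0 0 0 0 0 0;0 0 0 0 0 0;0 0 0 0 0 0;0 0 0 0 0 0")

```text
time: 6.7
eef_pos: [0.4787, -0.199, 0.2468]
orientation: [1.837, -2.539, -0.015]
contact_force: [-10.8, 4.3, -1.5]
finger_gap: 0.09
grip_force: 58.6
```

>>> jog_arm(commands="0 -0.0025 0 0 0 0;0 -0.0025 0 0 0 0;0 0 0 0 0 0;0 0 0 0 0 0;0 0 0 0 0 0")

```text
time: 7.2
eef_pos: [0.4816, -0.1999, 0.2477]
orientation: [1.839, -2.54, -0.011]
contact_force: [-9.5, 3.0, -0.6]
finger_gap: 0.087
grip_force: 58.8
```

>>> jog_arm(commands="0 -0.0025 0 0 0 0;0 -0.0025 0 0 0 0;0 0 0 0 0 0;0 0 0 0 0 0;0 0 0 0 0 0")

```text
time: 7.7
eef_pos: [0.4828, -0.2004, 0.2472]
orientation: [1.838, -2.54, -0.014]
contact_force: [-11.9, 3.4, -1.1]
finger_gap: 0.086
grip_force: 58.8
```

>>> jog_arm(commands="0 -0.0025 0 0 0 0;0 0 0 0 0 0;0 0 -0.0025 0 0 0;0 0 -0.0025 0 0 0;0 0 0 0 0 0")

```text
time: 8.2
eef_pos: [0.4833, -0.2006, 0.249]
orientation: [1.837, -2.539, -0.016]
contact_force: [-12.4, 3.3, -0.4]
finger_gap: 0.086
grip_force: 58.8
```

>>> jog_arm(commands="0 -0.001 -0.0025 0 0 0;0 0 -0.0025 0 0 0;0 0 0 0 0 0;0 0 0 0 0 0;0 0 0 0 0 0")

```text
time: 8.7
eef_pos: [0.4835, -0.2007, 0.2507]
orientation: [1.837, -2.539, -0.017]
contact_force: [-12.9, 3.6, -0.5]
finger_gap: 0.088
grip_force: 58.8
```

>>> jog_arm(commands="0 0 -0.0025 0 0 0;0 -0.001 -0.0025 0 0 0;0 0 0 0 0 0;0 0 0 0 0 0;0 0 0 0 0 0")

```text
time: 9.2
eef_pos: [0.4837, -0.2007, 0.2521]
orientation: [1.836, -2.539, -0.018]
contact_force: [-11.7, 3.6, -3.5]
finger_gap: 0.091
grip_force: 58.7
```

>>> jog_arm(commands="0 -0.001 -0.0025 0 0 0;0 0 0 0 0 0;0 0 0 0 0 0;0 0 0 0 0 0;0 0 0 0 0 0")

```text
time: 9.7
eef_pos: [0.4839, -0.2008, 0.2528]
orientation: [1.836, -2.538, -0.019]
contact_force: [-11.8, 3.6, -4.0]
finger_gap: 0.089
grip_force: 58.6
```

>>> jog_arm(commands="0 -0.001 -0.0025 0 0 0;0 0 -0.0025 0 0 0;0 0 0 0 0 0;0 0 0 0 0 0;0 0 0 0 0 0")

```text
time: 10.2
eef_pos: [0.4841, -0.2008, 0.2541]
orientation: [1.835, -2.538, -0.02]
contact_force: [-11.8, 3.4, -8.2]
finger_gap: 0.088
grip_force: 58.5
```

>>> jog_arm(commands="0 0 0.005 0 0 0;0 0 0.005 0 0 0;0 -0.0025 0 0 0 0;0 -0.0025 0 0 0 0;0 0 0 0 0 0")

```text
time: 10.7
eef_pos: [0.4856, -0.2014, 0.2509]
orientation: [1.835, -2.537, -0.021]
contact_force: [-15.5, 5.2, -0.3]
finger_gap: 0.085
grip_force: 59.3
```

>>> jog_arm(commands="0 0 -0.0025 0 0 0;0 0 -0.0025 0 0 0;0 0 0 0 0 0;0 0 0 0 0 0;0 0 0 0 0 0")

```text
time: 11.2
eef_pos: [0.4854, -0.2013, 0.2528]
orientation: [1.835, -2.537, -0.022]
contact_force: [-15.2, 7.0, -0.4]
finger_gap: 0.089
grip_force: 59.4
```

>>> jog_arm(commands="0 0 -0.0025 0 0 0;0 0 -0.0025 0 0 0;0 0 0 0 0 0;0 0 0 0 0 0;0 0 0 0 0 0")

```text
time: 11.7
eef_pos: [0.4854, -0.2013, 0.2548]
orientation: [1.835, -2.537, -0.022]
contact_force: [-15.8, 6.2, 0.1]
finger_gap: 0.083
grip_force: 59.5
```

>>> jog_arm(commands="0 0 -0.0025 0 0 0;0 0 -0.0025 0 0 0;0 0 -0.0025 0 0 0;0 0 -0.0025 0 0 0;0 0 0 0 0 0")

```text
time: 12.2
eef_pos: [0.4854, -0.2013, 0.2589]
orientation: [1.835, -2.537, -0.022]
contact_force: [-15.2, 6.2, 0.6]
finger_gap: 0.089
grip_force: 59.9
```

>>> jog_arm(commands="0 0 -0.004 0 0 0;0 0 -0.004 0 0 0;0 0 -0.004 0 0 0;0 0 -0.004 0 0 0;0 0 -0.004 0 0 0")

```text
time: 12.7
eef_pos: [0.4856, -0.2014, 0.2669]
orientation: [1.835, -2.537, -0.021]
contact_force: [-8.5, 2.3, -1.2]
finger_gap: 0.087
grip_force: 58.9
```

```bash
python3 - <<'E'
from h import *
im=robot.snapshot("wrist");cv2.imwrite("pics/w3.png",im)
E
```

```text
(no output)
```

View pics/w3.png

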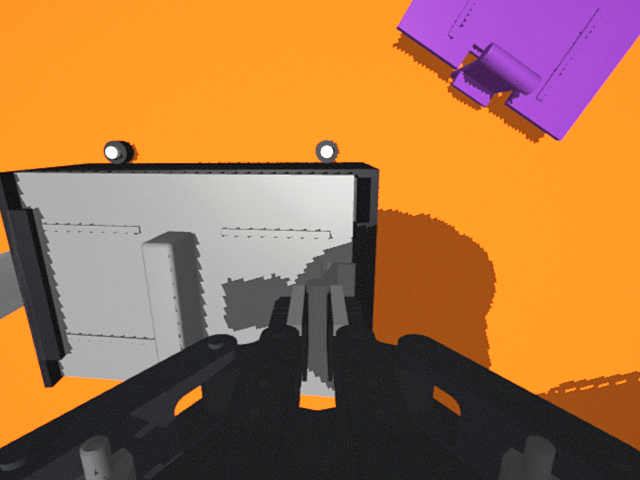

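The wrist view shows the tab end raised with the lip end still under the lip (left, x≈30). Next I relax the tab, so the hook comes over the ledge.

>>> jog_arm(commands="0 0.006 0 0 0 0;0 0.006 0 0 0 0;0 0.006 0 0 0 0;0 0.006 0 0 0 0;0 0 0 0 0 0")

```text
time: 13.25
eef_pos: [0.4815, -0.1996, 0.2711]
orientation: [-1.843, 2.543, -0.002]
contact_force: [-1.9, 0.3, 0.7]
finger_gap: 0.088
grip_force: 58.6
```

>>> jog_arm(commands="0 0.005 0 0 0 0;0 0.005 0 0 0 0;0 0 0 0 0 0;0 0 0 0 0 0;0 0 0 0 0 0")

```text
time: 13.75
eef_pos: [0.4779, -0.1982, 0.2712]
orientation: [-1.843, 2.542, -0.002]
contact_force: [3.0, -0.1, 1.3]
finger_gap: 0.088
grip_force: 58.7
```

>>> jog_arm(commands="0 0.002 0.005 0 0 0;0 0.002 0.005 0 0 0;0 0.001 0.005 0 0 0;0 0 0.005 0 0 0;0 0 0 0 0 0")

```text
time: 14.25
eef_pos: [0.4755, -0.1976, 0.2624]
orientation: [1.843, -2.544, -0.0]
contact_force: [4.2, -1.7, -0.2]
finger_gap: 0.088
grip_force: 58.5
```

>>> jog_arm(commands="0 0 0.005 0 0 0;0 0 0.005 0 0 0;0 0 0 0 0 0;0 0 0 0 0 0;0 0 0 0 0 0")

```text
time: 14.75
eef_pos: [0.475, -0.1975, 0.2583]
orientation: [1.843, -2.543, -0.002]
contact_force: [0.8, -0.5, 0.5]
finger_gap: 0.086
grip_force: 58.7
```

>>> jog_arm(commands="0 0 0 0 0 0;0 0 0 0 0 0;0 0 0 0 0 0;0 0 0 0 0 0;0 0 0 0 0 0", hand=50)

```text
time: 15.25
eef_pos: [0.4753, -0.1976, 0.2586]
orientation: [1.843, -2.544, -0.001]
contact_force: [-0.4, -0.2, -0.0]
finger_gap: 0.586
grip_force: 0.0
```

>>> jog_arm(commands="0 0 -0.05 0 0 0;0 0 -0.05 0 0 0;0 0 -0.05 0 0 0;0 0 -0.05 0 0 0;0 0 -0.05 0 0 0")

```text
time: 15.75
eef_pos: [0.4753, -0.1975, 0.3595]
orientation: [1.843, -2.544, -0.0]
contact_force: [-0.7, -0.4, -0.3]
finger_gap: 0.583
grip_force: 0.0
```

>>> jog_arm(commands="0 0 0 0 0 0;0 0 0 0 0 0;0 0 0 0 0 0;0 0 0 0 0 0;0 0 0 0 0 0")

```text
time: 16.25
eef_pos: [0.4753, -0.1975, 0.358]
orientation: [1.843, -2.543, -0.001]
contact_force: [-0.1, -0.3, 0.1]
finger_gap: 0.586
grip_force: 0.0
```

```bash
python3 - <<'E'
from h import *
import json
o=robot.get_obs();w=robot.camera_info("wrist")
im=robot.snapshot("wrist");cv2.imwrite("pics/w4.png",im)
json.dump({k:np.array(v).tolist() for k,v in w.items()},open("w4.json","w"))
print(o["eef_pos"],o["orientation"],o["time"])
E
```

```text
[ 0.47533894 -0.19752234  0.35802809] [ 1.84294719e+00 -2.54311327e+00 -1.47071823e-03] 16.25
```

View pics/w4.png

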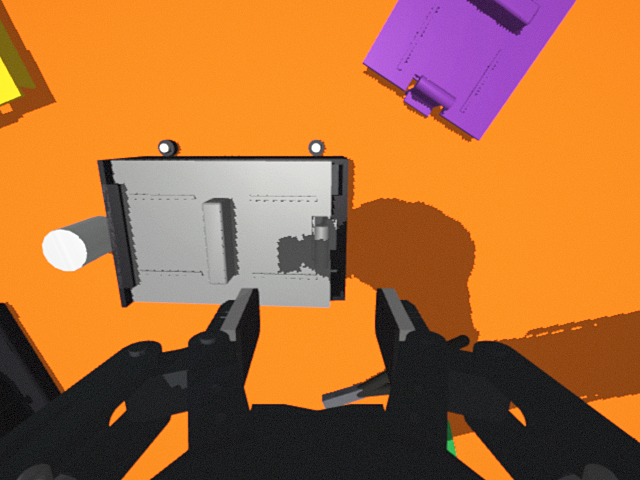

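The cover sits ajar. Its rib top is centred at px (216,241), and the lip still holds the left end. I'll compute the rib grasp with the tool tilted to match the cover.

```bash
python3 - <<'E'
from h import *
import json
w={k:np.array(v) for k,v in json.load(open("w4.json")).items()}
im=cv2.imread("pics/w4.png")
g=cv2.cvtColor(im,cv2.COLOR_BGR2GRAY)
print(g[215,195:245].tolist());print(g[265,200:250].tolist());print(g[190:210,215].tolist());print(g[275:295,221].tolist())
rib=cast(w,(217,241),.0915);print(rib)
r=down(np.radians(162),-.069)
t=rib-r.apply([0,0,.155]);print(t)
print(rows(rib-r.apply([0,0,.21]),r,5))
E
```

```text
[182, 178, 182, 183, 181, 182, 185, 177, 159, 169, 179, 179, 180, 180, 183, 187, 187, 190, 190, 194, 191, 195, 196, 197, 193, 161, 126, 87, 61, 62, 62, 63, 68, 62, 64, 63, 72, 81, 77, 75, 88, 141, 191, 192, 189, 192, 191, 190, 191, 194]
[171, 166, 172, 169, 171, 172, 171, 163, 155, 165, 173, 174, 173, 177, 172, 174, 177, 174, 176, 175, 179, 179, 178, 172, 149, 122, 82, 63, 65, 68, 64, 66, 65, 63, 71, 79, 75, 82, 136, 180, 175, 176, 177, 176, 174, 176, 176, 175, 179, 178]
[194, 194, 193, 193, 193, 192, 195, 175, 75, 64, 69, 76, 100, 149, 175, 194, 198, 194, 198, 193]
[171, 171, 169, 169, 170, 168, 172, 166, 154, 148, 170, 171, 171, 170, 168, 169, 170, 166, 169, 166]
[ 0.53970466 -0.22291157  0.0915    ]
[ 0.54986814 -0.22621388  0.24613117]
0.002 -0.042 0.029 -0.026 -0.000 -0.001;0.002 -0.042 0.028 -0.026 -0.000 -0.001;0.002 -0.043 0.027 -0.026 -0.000 -0.001;0.002 -0.043 0.027 -0.026 -0.000 -0.001;0.002 -0.043 0.026 -0.026 -0.000 -0.001
```

>>> jog_arm(commands="0 -0.043 0.029 -0.026 0 0;0 -0.043 0.028 -0.026 0 0;0 -0.043 0.027 -0.026 0 0;0 -0.043 0.027 -0.026 0 0;-0.002 -0.049 0.026 -0.026 0 0")

```text
time: 16.8
eef_pos: [0.5588, -0.2241, 0.3007]
orientation: [1.819, -2.51, -0.087]
contact_force: [0.2, 0.4, 0.5]
finger_gap: 0.585
grip_force: 0.0
```

>>> jog_arm(commands="0 0 0 0 0 0;0 0 0 0 0 0;0 0 0 0 0 0;0 0 0 0 0 0;0 0 0 0 0 0")

```text
time: 17.3
eef_pos: [0.5579, -0.2238, 0.3022]
orientation: [1.82, -2.511, -0.084]
contact_force: [0.9, 1.1, 1.5]
finger_gap: 0.582
grip_force: 0.0
```

```bash
python3 - <<'E'
from h import *
r=down(np.radians(162),-.069);rib=np.array([.5424,-.2222,.0915])
o=robot.get_obs();print(o["eef_pos"])
q=R.from_rotvec(o["orientation"]);print((q.inv()*r).as_rotvec())
print("err to grasp, tool mm",q.inv().apply(rib-r.apply([0,0,.156])-o["eef_pos"])*1e3)
cv2.imwrite("pics/w5.png",robot.snapshot("wrist"))
E
```

```text
[ 0.55794004 -0.22375425  0.30224656]
[-0.002192    0.00036297 -0.00233121]
err to grasp, tool mm [ 3.34577149  0.80689159 55.29430464]
```

View pics/w5.png

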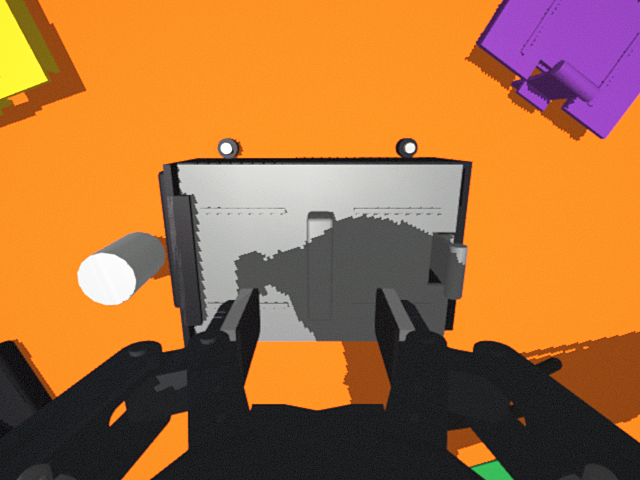

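The rib (cols 308–332) is centred between the pads. Descending and gripping.

>>> jog_arm(commands="0.004 0.001 0.04 0 0 0;0.004 0.001 0.04 0 0 0;0 0 0.03 0 0 0;0 0 0.02 0 0 0;0 0 0.0075 0 0 0")

```text
time: 17.85
eef_pos: [0.5528, -0.2254, 0.2459]
orientation: [1.819, -2.51, -0.087]
contact_force: [0.0, -0.3, 0.6]
finger_gap: 0.585
grip_force: 0.0
```

>>> jog_arm(commands="0 0 0 0 0 0;0 0 0 0 0 0;0 0 0 0 0 0;0 0 0 0 0 0;0 0 0 0 0 0", hand=0)

```text
time: 18.35
eef_pos: [0.5532, -0.2256, 0.2475]
orientation: [1.82, -2.511, -0.083]
contact_force: [-0.5, 0.0, 3.6]
finger_gap: 0.151
grip_force: 61.1
```

>>> jog_arm(commands="0 0 0 0 0 0;0 0 0 0 0 0;0 0 0 0 0 0;0 0 0 0 0 0;0 0 0 0 0 0")

```text
time: 18.85
eef_pos: [0.5532, -0.2255, 0.2475]
orientation: [1.82, -2.511, -0.084]
contact_force: [-0.5, 0.2, 6.0]
finger_gap: 0.143
grip_force: 61.4
```

```bash
python3 - <<'E'
from h import *
a=-.0131;piv=np.array([0,-.080,.182])
q=R.from_euler("x",a);d=piv-q.apply(piv)   # per-row, in tool frame of the row before
print("row x10:",np.r_[d/.4,[a/np.radians(30),0,0]].round(4))
E
```

```text
row x10: [ 0.     -0.006  -0.0026 -0.025   0.      0.    ]
```

>>> jog_arm(commands="0 0 -0.0025 0 0 0;0 -0.006 -0.0026 -0.025 0 0;0 -0.006 -0.0026 -0.025 0 0;0 -0.006 -0.0026 -0.025 0 0;0 0 0 0 0 0")

```text
time: 19.35
eef_pos: [0.5604, -0.2279, 0.2498]
orientation: [1.804, -2.49, -0.135]
contact_force: [-1.0, 0.6, 0.3]
finger_gap: 0.148
grip_force: 60.7
```

>>> jog_arm(commands="0 -0.006 -0.0026 -0.025 0 0;0 -0.006 -0.0026 -0.025 0 0;0 -0.006 -0.0026 -0.025 0 0;0 -0.006 -0.0026 -0.025 0 0;0 0 0 0 0 0")

```text
time: 19.85
eef_pos: [0.5699, -0.2311, 0.2528]
orientation: [1.784, -2.462, -0.198]
contact_force: [-0.0, -0.4, -0.7]
finger_gap: 0.144
grip_force: 60.5
```

>>> jog_arm(commands="0 -0.006 -0.0026 -0.025 0 0;0 -0.006 -0.0026 -0.025 0 0;0 -0.006 -0.0026 -0.025 0 0;0 0 0 0 0 0;0 0 0 0 0 0")

```text
time: 20.35
eef_pos: [0.5769, -0.2334, 0.2547]
orientation: [1.769, -2.441, -0.244]
contact_force: [0.0, -0.9, -2.1]
finger_gap: 0.145
grip_force: 60.4
```

```bash
python3 - <<'E'
from h import *
o=robot.get_obs();q=R.from_rotvec(o["orientation"]);print(q.as_matrix().round(3))
u=np.r_[np.cos(np.radians(-18)),np.sin(np.radians(-18)),0]
print("draw 1mm back, tool shares",q.inv().apply(-u*.001)/.4,"up",q.inv().apply([0,0,.001])/.4)
E
```

```text
[[-0.311 -0.931 -0.188]
 [-0.95   0.305  0.062]
 [ 0.     0.198 -0.98 ]]
draw 1mm back, tool shares [6.37612285e-06 2.45060164e-03 4.94480496e-04] up [ 6.51305574e-08  4.94481941e-04 -2.45060964e-03]
```

>>> jog_arm(commands="0 0.0037 0.0007 0 0 0;0 0.0037 0.0007 0 0 0;0 0.0037 0.0007 0 0 0;0 0.0037 0.0007 0 0 0;0 0.0037 0.0007 0 0 0")

```text
time: 20.85
eef_pos: [0.5695, -0.2309, 0.255]
orientation: [1.769, -2.441, -0.244]
contact_force: [0.2, -0.4, -1.7]
finger_gap: 0.151
grip_force: 60.4
```

>>> jog_arm(commands="0 0.0037 0.0007 0 0 0;0 0.0037 0.0007 0 0 0;0 0.0037 0.0007 0 0 0;0 0.0037 0.0007 0 0 0;0 0.0037 0.0007 0 0 0")

```text
time: 21.35
eef_pos: [0.5624, -0.2286, 0.2551]
orientation: [1.769, -2.441, -0.244]
contact_force: [1.1, -0.2, -1.7]
finger_gap: 0.148
grip_force: 60.4
```

>>> jog_arm(commands="0 0.0035 -0.0045 0 0 0;0 0.001 -0.005 0 0 0;0 0.001 -0.005 0 0 0;0 0.001 -0.005 0 0 0;0 0 0 0 0 0")

```text
time: 21.85
eef_pos: [0.5617, -0.2284, 0.2637]
orientation: [1.77, -2.442, -0.243]
contact_force: [0.7, 0.6, -1.9]
finger_gap: 0.145
grip_force: 60.4
```

```bash
python3 - <<'E'
from h import *
o=robot.get_obs();p=o["eef_pos"];q=R.from_rotvec(o["orientation"])
cur=(p,q)
A=p+[-.03,.01,.10];rA=q
print(rows(A,rA,5))
B=np.array([.558,.184,.30]);rB=down(np.pi);M=A.copy()
s=rows(B,rB,10,(A,rA)).split(";")
print(";".join(s[:5]));print(";".join(s[5:]))
print(np.linalg.norm(B-A))
E
```

```text
-0.000 0.025 -0.046 0.000 0.000 0.000;-0.000 0.025 -0.046 0.000 0.000 0.000;-0.000 0.025 -0.046 0.000 0.000 0.000;-0.000 0.025 -0.046 0.000 0.000 0.000;-0.000 0.025 -0.046 0.000 0.000 0.000
-0.098 0.021 0.021 0.038 0.006 -0.060;-0.098 0.019 0.020 0.038 0.006 -0.060;-0.099 0.016 0.019 0.038 0.006 -0.060;-0.099 0.013 0.019 0.038 0.006 -0.060;-0.100 0.010 0.018 0.038 0.006 -0.060
-0.100 0.008 0.018 0.038 0.006 -0.060;-0.100 0.005 0.017 0.038 0.006 -0.060;-0.101 0.002 0.017 0.038 0.006 -0.060;-0.101 -0.001 0.016 0.038 0.006 -0.060;-0.101 -0.004 0.016 0.038 0.006 -0.060
0.4082368878142222
```

>>> jog_arm(commands="0 0.015 -0.03 0 0 0;0 0.025 -0.046 0 0 0;0 0.025 -0.046 0 0 0;0 0.025 -0.046 0 0 0;0 0.025 -0.046 0 0 0")

```text
time: 22.35
eef_pos: [0.5343, -0.2194, 0.3581]
orientation: [1.77, -2.442, -0.243]
contact_force: [0.5, -0.5, -2.7]
finger_gap: 0.147
grip_force: 60.4
```

>>> jog_arm(commands="-0.05 0.011 0 0.038 0.006 -0.06;-0.098 0.019 0 0.038 0.006 -0.06;-0.099 0.016 0.01 0.038 0.006 -0.06;-0.099 0.013 0.01 0.038 0.006 -0.06;-0.1 0.01 0.01 0.038 0.006 -0.06")

```text
time: 22.85
eef_pos: [0.55, -0.0379, 0.3508]
orientation: [2.002, -2.344, -0.122]
contact_force: [1.6, -0.1, -2.0]
finger_gap: 0.145
grip_force: 60.4
```

>>> jog_arm(commands="-0.1 0.008 0.018 0.038 0.006 -0.06;-0.1 0.005 0.017 0.038 0.006 -0.06;-0.1 0.002 0.017 0.038 0.006 -0.06;-0.1 0 0.016 0.038 0.006 -0.06;-0.08 0 0.016 0.038 0.006 -0.06")

```text
time: 23.35
eef_pos: [0.5611, 0.1548, 0.3186]
orientation: [-2.221, 2.219, -0.004]
contact_force: [0.2, 0.0, -2.4]
finger_gap: 0.143
grip_force: 60.4
```

>>> jog_arm(commands="-0.04 0 0 0 0 0;0 0 0 0 0 0;0 0 0 0 0 0;0 0 0 0 0 0;0 0 0 0 0 0")

```text
time: 23.85
eef_pos: [0.5615, 0.1677, 0.3182]
orientation: [-2.217, 2.224, -0.002]
contact_force: [-1.4, 0.2, -1.5]
finger_gap: 0.147
grip_force: 60.4
```

```bash
python3 - <<'E'
from h import *
o=robot.get_obs();p=o["eef_pos"];q=R.from_rotvec(o["orientation"])
print(p,q.as_matrix().round(3),o["contact_force"])
print(rows(np.array([.558,.184,.225]),down(np.pi),5))
t=robot.snapshot("top")[130:290,180:460];s=robot.snapshot("side")[200:340,170:400]
cv2.imwrite("pics/c6.png",np.vstack([cv2.resize(t,(560,320)),cv2.resize(s,(460,280))[:, :] if 0 else cv2.copyMakeBorder(cv2.resize(s,(460,280)),0,0,0,100,0)]))
E
```

```text
[0.56151873 0.16767038 0.31822001] [[-0.003 -1.     0.002]
 [-1.     0.003 -0.   ]
 [ 0.    -0.002 -1.   ]] [-1.43400401  0.2231507  -1.50881524]
-0.008 0.002 0.047 -0.001 -0.000 -0.001;-0.008 0.002 0.047 -0.001 -0.000 -0.001;-0.008 0.002 0.047 -0.001 -0.000 -0.001;-0.008 0.002 0.047 -0.001 -0.000 -0.001;-0.008 0.002 0.047 -0.001 -0.000 -0.001
```

>>> jog_arm(commands="-0.008 0.002 0.047 0 0 0;-0.008 0.002 0.047 0 0 0;-0.008 0.002 0.047 0 0 0;-0.008 0.002 0.047 0 0 0;-0.008 0.002 0.03 0 0 0")

```text
time: 24.45
eef_pos: [0.5573, 0.1843, 0.2292]
orientation: [2.218, -2.223, 0.001]
contact_force: [-0.6, 0.2, -1.3]
finger_gap: 0.145
grip_force: 60.4
```

>>> jog_arm(commands="0 0 0.01 0 0 0;0 0 0.01 0 0 0;0 0 0.005 0 0 0;0 0 0 0 0 0;0 0 0 0 0 0")

```text
time: 24.95
eef_pos: [0.5578, 0.1848, 0.2212]
orientation: [-2.218, 2.222, -0.003]
contact_force: [0.3, 0.2, -1.4]
finger_gap: 0.145
grip_force: 60.4
```

Expected touchdown is at TCP z ≈ 0.211, so I go slowly.

>>> jog_arm(commands="0 0 0.005 0 0 0;0 0 0.005 0 0 0;0 0 0.005 0 0 0;0 0 0.005 0 0 0;0 0 0 0 0 0")

```text
time: 25.45
eef_pos: [0.5574, 0.1847, 0.2121]
orientation: [-2.22, 2.223, -0.002]
contact_force: [0.1, -0.4, -2.3]
finger_gap: 0.144
grip_force: 60.4
```

>>> jog_arm(commands="0 0 0.0025 0 0 0;0 0 0.0025 0 0 0;0 0 0 0 0 0;0 0 0 0 0 0;0 0 0 0 0 0")

```text
time: 25.95
eef_pos: [0.5576, 0.1848, 0.2116]
orientation: [-2.219, 2.222, -0.003]
contact_force: [-2.0, -0.5, 4.6]
finger_gap: 0.148
grip_force: 61.4
```

Touchdown (+4.6 N). Releasing and backing off.

>>> jog_arm(commands="0 0 0 0 0 0;0 0 0 0 0 0;0 0 0 0 0 0;0 0 0 0 0 0;0 0 0 0 0 0", hand=50)

```text
time: 26.45
eef_pos: [0.5576, 0.1848, 0.2105]
orientation: [-2.219, 2.222, -0.002]
contact_force: [0.5, 1.2, 0.7]
finger_gap: 0.587
grip_force: 0.0
```

>>> jog_arm(commands="0 0 -0.03 0 0 0;0 0 -0.05 0 0 0;0 0 -0.08 0 0 0;0 0 -0.1 0 0 0;0 0 -0.1 0 0 0")

```text
time: 26.95
eef_pos: [0.5571, 0.1846, 0.357]
orientation: [-2.219, 2.222, -0.003]
contact_force: [1.2, 1.1, 0.3]
finger_gap: 0.584
grip_force: 0.0
```

>>> jog_arm(commands="0 0 0 0 0 0;0 0 0 0 0 0;0 0 0 0 0 0;0 0 0 0 0 0;0 0 0 0 0 0")

```text
time: 27.45
eef_pos: [0.5572, 0.1847, 0.3536]
orientation: [2.219, -2.222, 0.001]
contact_force: [-0.2, -0.2, 0.2]
finger_gap: 0.589
grip_force: 0.0
```

```bash
python3 - <<'E'
from h import *
t=cv2.resize(robot.snapshot("wrist"),(480,360));s=cv2.resize(robot.snapshot("side")[170:380,160:440],(480,360))
t=cv2.copyMakeBorder(t,0,0,0,0,0);cv2.imwrite("pics/f.png",cv2.resize(np.hstack([t,s]),(800,300)))
E
```

```text
(no output)
```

View pics/f.png

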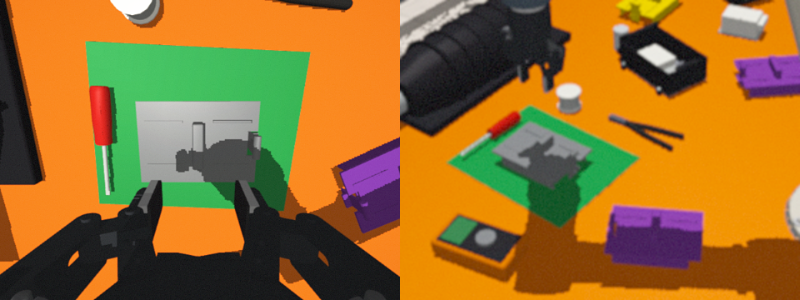

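The cover lies flat and right way up mid-mat (side panel ~(545,150)). The box is open at (660,55) and the bystanders are in place.

```bash
python3 -c "
from plant import robot
print(robot.hand_in())"
```

```text
the job is handed in; nothing more can be done
None
```

The cover is off the driver box and lies flat, right way up and released in the middle of the green mat. The bystanders look undisturbed in the last picture, and the job is handed in (no verdict was returned).

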